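# File a control module on edge in a tilt-out card bin and click the bin shut

### The arm

A 6-joint arm with a two-finger parallel gripper is mounted at the origin on a cart in front of the work surface, level with it; the furniture and walls round the work are solid. World frame = base frame: x ahead of the robot, y to its left, z up, the work surface at z = 0. Lengths are in mm, angles in rad, forces in N, time in s.
With the tool pointing down it reaches from about 375 to 925 mm from the base axis. Payload 5.7 kg.
Tool frame: the origin (TCP) lies on the centre line of the jaws, within the pads' length; the fingertips stand 8 mm ahead of it and the grasp point (between the pads) lies 11 mm behind it; z points along the fingers, y is the line along which they close (so a half turn about z gives the same grasp; the last joint's range is limited). The gripper opens to 85 mm and grips with 20 to 120 N. Pads are 22 mm wide; open, the fingers measure 114 mm over their backs; the gripper's body (76 mm by 85 mm) begins 54 mm behind the grasp point. The pads swing forward as they close: fully open they stand 13 mm farther back than shut.
Start: joints at [1.034, 0.359, 1.51, -0, 1.272, -0.115], TCP at [245.632, 547.384, 239.267] pointing down, gripper open.
Joint ranges: [-2.97, 2.97], [-1.01, 2.36], [0.21, 2.38], [-0.96, 4.11], [0.2, 2.71], [-2.98, 2.98]. Speed limits (rad/s): [2.39, 2.39, 3.14, 3.14, 3.14, 3.14].

### API

Orientations are given as [roll, pitch, yaw] about the fixed x, y, z axes, in that order (R = Rz(yaw) Ry(pitch) Rx(roll)).
In Python, from station import bot, viewer, ticket gives the robot as it stands.
- The arm moves only by the tool carry_out, never from a script. Its arguments are lists of equal length, an entry for each row: "fingers": the closure, from -1 (fully open) to 1 (shut); "offset": the shift along the tool's x, y, z in m, a list of three; "turn": the turn about the tool's z in degrees. A call has 1 to 10 rows; each row is the pose to reach, as a shift and turn from the pose commanded when the call began, along the tool's axes at that moment; what a row does not reach only later rows make up. A row lasts 1/10 s, in which the tool goes at most 50 mm and 8.59 degrees, less where a joint would pass 70% of its speed; a pose out of reach is approached as far as the arm can. A call with a gripper value outside its range is refused whole. The fingers move at their own pace and stop on an object; the grip force is fixed at half the most. Time passes only in rows, so rows that repeat a pose let the fingers close. It gives the time, the measured TCP pose, the force, the opening and the grip force at its end, in the units of the state.
- bot.read_state(): the state, without advancing time (a new reading comes with each control period).
- viewer.read_camera(name): name is "scene" or "side" or "wrist"; returns a dict with "color" (384x512x3 uint8, red, green, blue), "z_map" (384x512 float32, mm along the optical axis (not along the pixel's ray), 0 where there is no reading), "fx", "fy", "cx", "cy" (pixels), "pose" (4x4, takes a point from camera to world coordinates). Camera axes: x right, y up, looking along -z (the intrinsics and any distortion apply to the point x, -y, -z); pixel columns grow to the right and rows downward; lengths in mm; the calibration is good to about 2 mm. A picture is of the moment at which its call begins.
- ticket.job_done(): hands the job in; it is judged then, once.
The state is a dict: "time_s": time; "q": joint angles; "joint_vel": joint speeds; "joint_efforts": joint torques, N m; "eef_pos": TCP position; "tool_rot": TCP orientation; "force": force on the tool from outside, world axes, zero at the start; "torque": the same for the moment, N m; "gripper_width": opening from 0.0 (shut) to 1.0 (fully open); "gripper_force": force on a finger pad.
Only numpy, scipy, OpenCV 4.12 (cv2) and the standard library are available. Lean on these libraries where they do the work, as an engineer would, in place of code of your own. Each camera call takes 0.05 s, during which the arm holds its last target. There are 200 camera calls.

### The job

The aluminium control module lying on the green mat belongs in the empty middle slot of the card bin that stands tipped out on the left: put it in on edge between the other two, gold contacts down, all the way to the bottom, then push the bin back into its housing until it clicks shut. A hand that picks it up flat cannot also get it into the slot, so change your grip on the way; you may lean it against the blue carton for that. Do not knock over the flux bottle.

Things in the scene. Friction and masses are not known exactly. Their poses are not given: they have to be found in the camera images.
- module_center (a point): Centre of the loose control module, a flat aluminium carrier 112 x 64 x 9 mm with square edges, 0.11 to 0.21 kg; one collision box. It lies on the mat, green circuit board up. x: along its 112 mm from the gold contacts to the plain solid end (blue plate), at first roughly away from the robot; y: along its 64 mm; z: out of the circuit-board face.
- module_contacts (a point): Middle of the module's end face with the gold contacts (56 mm along -x from module_center, half-way through the thickness); same axes as module_center. This end goes down to the slot's floor.
- slot (a point): Middle of the empty slot's floor in the card bin, on the bin and tipping with it. z: up along the slot (the way out); x: towards the bin's back, y: to its left. Slot 12.6 mm wide in y, 71 mm long in x; its guides flare from 64 mm above the floor to 25 mm width at 83 mm. Bin walls end 80 to 90 mm above the floor, front and back tops leaning out 7 mm. The two filed modules are fixed 36 mm to either side, tops 112 mm above the floor.
- card_bin (a joint): Tip angle of the black card bin about its bottom front edge: 0 shut, starts at about 0.50 to 0.66 tipped towards the robot, stop at 0.78. A stiff friction hinge (0.3 N m) keeps it at any angle. A spring roller catch clicks between 0.14 and 0.02; shutting takes about 8 N at the lip.
- lip (a point): Middle of the front edge of the pull lip on top of the bin's front (lip 126 mm wide, 4 mm thick, 14 mm proud of the front). Pivot lies 15 mm behind (+x) and 87.5 mm below it (-z) in the bin's axes, which are those of slot. Pushing the lip away from the robot shuts the bin. The grey housing is 136 mm wide, 106 deep, 170 high; its roof ends 24 mm behind the pivot.
- carton_edge (a point): Middle of the upper edge of the front face (towards the robot) of the blue carton, which stands upright on its long side: 92 mm wide, 66 mm high, 34 mm deep, fixed. x: along this edge to the left; y: up; z: level, into the carton, away from the robot. Beware the fixed desk lamp: its hood hangs over x 0.61 to 0.80, y -0.15 to 0.02, z 0.28 to 0.50, its bar arms run from it to the right at x 0.76, z 0.25 to 0.40.
- flux_bottle: Cream flux bottle with a red spout, standing upright behind the carton, 33 mm wide, 94 mm high; origin at the centre of its underside, z up along it. Left of the carton stands an open sorting case whose raised clear lid reaches z 0.17 at x 0.45 to 0.57, y -0.11 to 0.09: carry things over it or round it.

How it is judged:
By the outcome, as a careful person would: the job done as asked, in the order asked, and still so for the second after the job is handed in, with the robot touching nothing.
It also fails if it takes over 64 s, if anything falls off the work surface, if the arm or the gripper's body presses on something with over 40 N, if the wrist force passes 120 N, or if a joint passes its speed limit or range.

## Working session

There is one attempt and no reset: what is moved stays moved. The work goes in short steps, Python scripts to look and compute and a tool call to move; the robot and the scene stay as the last step left them, time stands still between calls to the robot, and variables do not carry over. Pictures are saved under pics/ and viewed, at most 10 in all, crops included, and the job is handed in when it is done.

Besides the shell and the picture viewer there is one more tool, called after "Emit:" as a command line: name --pt "numbers of a row" for each row, then --argument value for the rest. carry_out: Moves the arm, as the interface text tells. Its arguments: {"type":"object","properties":{"fingers":{"type":"array","items":{"type":"number"}},"offset":{"type":"array","items":{"type":"array","items":{"type":"number"}}},"turn":{"type":"array","items":{"type":"number"}}},"required":["fingers","offset","turn"]}

```bash
mkdir -p pics; ls; cat > h.py <<'E'
import numpy as np, cv2
from station import bot, viewer, ticket
def cap(n):
    d=viewer.read_camera(n); np.savez(f'{n}.npz',**d); return d
def cloud(d):
    z=d['z_map'].astype(float); v,u=np.indices(z.shape)
    p=np.stack([(u-d['cx'])/d['fx']*z,-(v-d['cy'])/d['fy']*z,-z],-1)
    P=np.asarray(d['pose']); w=p@P[:3,:3].T+P[:3,3]; w[z==0]=np.nan; return w
def save(n,img): cv2.imwrite(f'pics/{n}.png',cv2.cvtColor(img,cv2.COLOR_RGB2BGR))
E
python3 - <<'E'
from h import *
ds={n:cap(n) for n in("scene","side","wrist")}
for n,d in ds.items():
    print(n,d['fx'],d['fy'],d['cx'],d['cy'],[k for k in d],np.round(d['pose'],2).tolist())
top=np.hstack([cv2.resize(ds[n]['color'],(400,300)) for n in("side","wrist")])
save('a',cv2.resize(ds['scene']['color'],(800,600)));save('b',top)
print(bot.read_state())
E
```

```text
pics
scene 414.29163011678946 414.29163011678946 251.6649172391588 194.33236808220065 ['color', 'z_map', 'fx', 'fy', 'cx', 'cy', 'pose'] [[0.71, 0.42, -0.56, -80.53], [-0.7, 0.42, -0.57, -710.16], [-0.01, 0.8, 0.6, 761.86], [0.0, 0.0, 0.0, 1.0]]
side 352.3976294801244 352.3976294801244 251.57806943107954 194.22046158174678 ['color', 'z_map', 'fx', 'fy', 'cx', 'cy', 'pose'] [[-0.97, 0.14, -0.19, 354.78], [-0.24, -0.59, 0.77, 654.82], [-0.0, 0.8, 0.6, 669.22], [0.0, 0.0, 0.0, 1.0]]
wrist 289.99115640484615 289.99115640484615 252.66205092264073 193.79027885208384 ['color', 'z_map', 'fx', 'fy', 'cx', 'cy', 'pose'] [[0.41, -0.87, -0.27, 176.37], [0.91, 0.39, 0.13, 578.18], [-0.0, -0.3, 0.95, 373.12], [0.0, 0.0, 0.0, 1.0]]
{'time_s': 0.15, 'q': array([ 1.03389613e+00,  3.59413687e-01,  1.51118648e+00, -1.17798390e-05,
        1.27248653e+00, -1.15073634e-01]), 'joint_vel': array([-0.00062211, -0.00079568, -0.0017724 ,  0.00268294,  0.00031124,
        0.00105325]), 'joint_efforts': array([-5.45236014e-05, -5.28030360e+01, -2.78928995e+01, -1.15833768e-04,
        8.35671904e-03,  1.93262639e-05]), 'eef_pos': array([245.38993255, 546.9654401 , 238.60151493]), 'tool_rot': array([-3.14010719e+00, -1.60366611e-04,  2.71976944e+00]), 'force': array([-0.3149509 , -0.22858391, -0.3094682 ]), 'torque': array([ 0.02129705,  0.02369899, -0.01035965]), 'gripper_force': 0.0, 'gripper_width': 1.0021714671534498}
```

View pics/a.png

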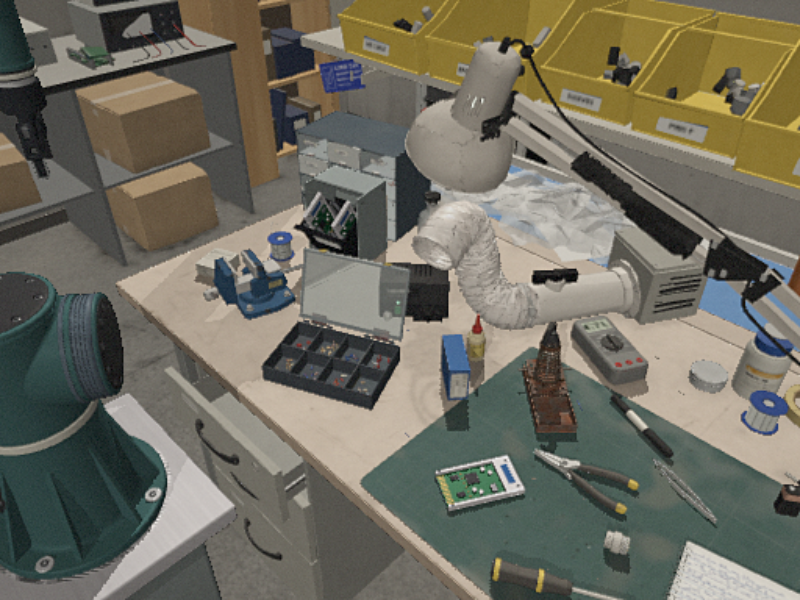

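View pics/b.png

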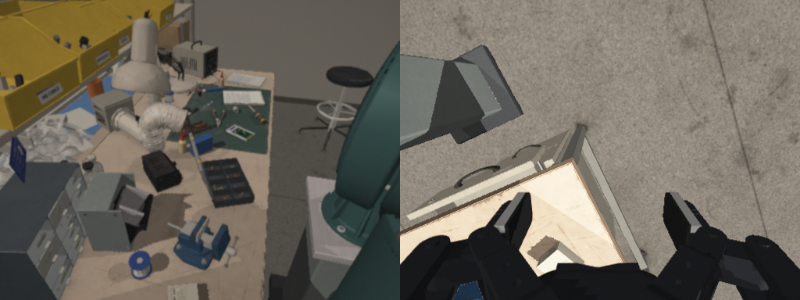

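```bash
python3 - <<'E'
from h import *
for n in("scene","side"):
    d=dict(np.load(f'{n}.npz'));w=cloud(d);c=d['color'].astype(int);np.set_printoptions(precision=1,suppress=True)
    if n=="scene":
        for u,v in [(307,309),(280,300),(291,233),(291,250),(305,215),(210,140),(227,120),(350,275)]: print((u,v),w[v,u],c[v,u])
    # carton: blue
    m=(c[...,2]-c[...,0]>50)&(w[...,2]>5)&(w[...,2]<80)&(abs(w[...,0]-560)<200)&(w[...,1]<-60)&(w[...,1]>-300)
    p=w[m];print(n,'blue',len(p),np.percentile(p,[1,50,99],axis=0) if len(p) else'')
    mo=(w[...,2]>5.5)&(w[...,2]<13)
    k,lab=cv2.connectedComponents(mo.astype(np.uint8))
    for i in range(1,k):
        q=w[lab==i]
        if 150<len(q)<4000:
            r=cv2.minAreaRect(q[:,:2].astype(np.float32)); print(n,'mod',len(q),r,q[:,2].mean())
d=dict(np.load('scene.npz'))
save('c',np.hstack([cv2.resize(d['color'][90:180,150:270],(480,360),interpolation=2),cv2.resize(d['color'][190:330,230:350],(320,360),interpolation=2)]))
d=dict(np.load('side.npz'));save('d',np.hstack([cv2.resize(d['color'][200:330,80:210],(500,500),interpolation=2),cv2.resize(d['color'][110:190,210:330],(300,200),interpolation=2).copy() if 0 else cv2.resize(d['color'][110:270,230:330],(300,500),interpolation=2)]))
E
```

```text
(307, 309) [ 414.7 -378.8    7.1] [ 74 127  92]
(280, 300) [ 394.3 -316.9    1.5] [69 86 80]
(291, 233) [ 526.6 -231.    67.4] [ 73 111 154]
(291, 250) [ 519.3 -240.5   20.4] [158 152 142]
(305, 215) [ 618.2 -201.7   54.6] [167 155 124]
(210, 140) [677.  258.2  77.2] [73 78 72]
(227, 120) [691.8 183.8 171.9] [149 154 149]
(350, 275) [ 564.9 -389.1    8.1] [84 56 43]
scene blue 319 [[ 510.5 -252.9   20.1]
 [ 547.1 -214.5   66.3]
 [ 585.7 -173.6   68.8]]
scene mod 282 ((1013.257080078125, -43.74542236328125), (309.9432678222656, 93.32135009765625), 88.18690490722656) 9.161976014727529
scene mod 241 ((457.0234680175781, 195.16348266601562), (73.89335632324219, 109.7667007446289), 71.51116180419922) 10.579559885175083
scene mod 311 ((520.2798461914062, -475.56390380859375), (56.94492721557617, 147.52442932128906), 14.343636512756348) 10.268736617790008
scene mod 1140 ((414.1617126464844, -376.63226318359375), (67.92581939697266, 112.68103790283203), 61.08955383300781) 8.95524519675053
scene mod 155 ((606.825927734375, -588.6636962890625), (109.68281555175781, 15.326419830322266), 67.6362
[... 480 characters left out ...]
, 18.9267578125) 10.592439308401584
side mod 215 ((1153.9512939453125, -321.4810791015625), (116.71308135986328, 132.11143493652344), 75.87699127197266) 6.519965382355207
side mod 333 ((412.80889892578125, -376.03143310546875), (67.76112365722656, 113.35953521728516), 60.67930221557617) 8.7138932855737
side mod 543 ((74.85072326660156, 41.293182373046875), (61.62092208862305, 179.492431640625), 34.553138732910156) 11.184603974053976
side mod 221 ((757.1795654296875, 346.7235412597656), (12.80408763885498, 181.83155822753906), 11.7974271774292) 10.030837164048066
side mod 659 ((469.57763671875, 251.94175720214844), (50.187007904052734, 107.78990936279297), 83.39860534667969) 10.62685108090206
```

View pics/c.png

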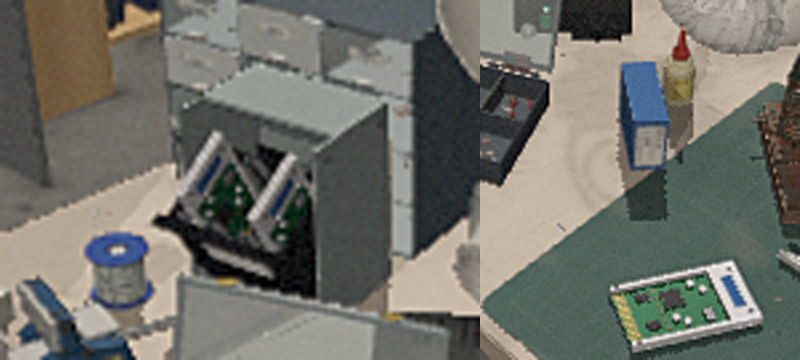

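View pics/d.png

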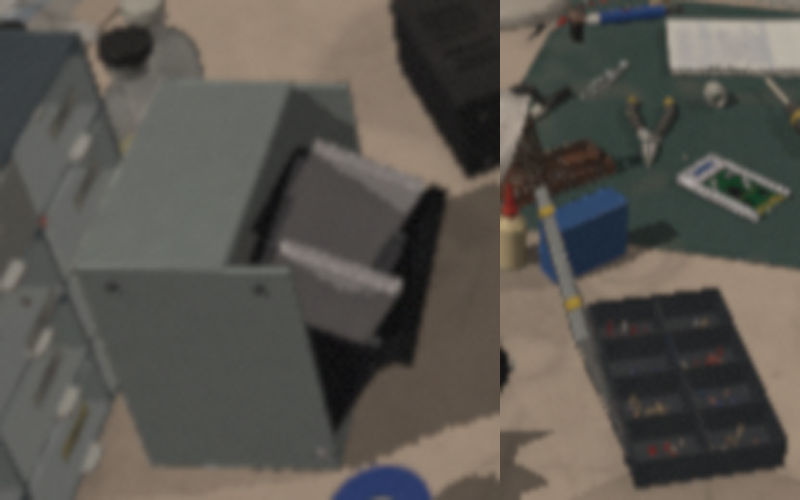

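```bash
python3 - <<'E'
from h import *
np.set_printoptions(precision=1,suppress=True)
C=[];D=[]
for n in("scene","side"):
    d=dict(np.load(f'{n}.npz'));w=cloud(d);C.append(w.reshape(-1,3));D.append(d['color'].reshape(-1,3).astype(int))
    p=C[-1];c=D[-1]
    m=(abs(p[:,0]-547)<70)&(abs(p[:,1]+213)<70)&(p[:,2]>60)&(p[:,2]<72)&(c[:,2]-c[:,0]>30)
    r=cv2.minAreaRect(p[m][:,:2].astype(np.float32));print(n,'carton top',m.sum(),r,p[m][:,2].mean(),cv2.boxPoints(r).tolist())
    m=(abs(p[:,0]-620)<60)&(abs(p[:,1]+205)<50)&(p[:,2]>20)&(p[:,2]<120)&(c[:,0]-c[:,2]>15);print('bottle',m.sum(),np.percentile(p[m],[2,50,98],axis=0))
    m=(p[:,0]>600)&(p[:,0]<850)&(p[:,1]>120)&(p[:,1]<380)&(p[:,2]>160)&(p[:,2]<178)
    r=cv2.minAreaRect(p[m][:,:2].astype(np.float32));print('roof',m.sum(),r,cv2.boxPoints(r).tolist(),np.median(p[m][:,2]))
    m=(p[:,0]>560)&(p[:,0]<720)&(p[:,1]>150)&(p[:,1]<350)&(p[:,2]>40)&(p[:,2]<150)
    print('bin ext',m.sum(),np.percentile(p[m],[1,50,99],axis=0))
    for name,mm in (('bright',m&(c.sum(1)>400)),('dark',m&(c.sum(1)<150))):
        q=p[mm];print(name,len(q));print(q[np.argsort(q[:,2])][::max(1,len(q)//14)])
E
```

```text
scene carton top 326 ((550.7225952148438, -210.569580078125), (93.90687561035156, 33.77250289916992), 48.994171142578125) 66.10590620086921 [[507.1716613769531, -234.9229736328125], [532.6578369140625, -257.08233642578125], [594.2735595703125, -186.2161865234375], [568.787353515625, -164.05682373046875]]
bottle 205 [[ 608.5 -211.    21.9]
 [ 618.  -200.4   49.5]
 [ 631.4 -182.7   90.3]]
roof 852 ((743.3341064453125, 269.2139587402344), (214.08389282226562, 209.4879150390625), 12.152107238769531) [[616.6412963867188, 349.07769775390625], [660.7401733398438, 144.28392028808594], [870.0269165039062, 189.3502197265625], [825.9280395507812, 394.14398193359375]] 169.88716091839245
bin ext 1522 [[569.8 150.6  41. ]
 [650.3 223.4  96.9]
 [717.1 334.  148.4]]
bright 111
[[593.2 319.1  40.6]
 [584.5 312.6  43.2]
 [628.2 227.3  60.6]
 [628.4 212.   63.3]
 [667.1 249.7  95.8]
 [621.8 173.7 122.1]
 [600.5 240.6 125.5]
 [626.6 174.1 127. ]
 [626.4 169.  129.2]
 [631.1 174.2 132.3]
 [620.2 243.9 134.4]
 [648.  174.5 136. ]
 [628.8 248.7 140. ]
 [637.1 243.6 142.4]
 [655.5 182.4 144.2]
 [664.  182.3
[... 831 characters left out ...]
) [[615.0809936523438, 349.5142517089844], [659.5696411132812, 145.65542602539062], [827.8330688476562, 182.37600708007812], [783.3444213867188, 386.2348327636719]] 168.93216999066033
bin ext 4586 [[566.6 151.9  41.2]
 [646.  266.8  95.6]
 [717.4 338.  148.6]]
bright 5
[[584.  317.9  40.9]
 [584.8 316.   40.9]
 [588.4 317.2  41.4]
 [586.4 316.8  41.6]
 [587.5 319.2  41.6]]
dark 877
[[629.8 273.1  40. ]
 [634.5 268.2  65.6]
 [616.1 240.8  78.6]
 [604.  266.5  86. ]
 [618.  195.6  89.3]
 [608.8 222.8  91. ]
 [611.1 263.   91.9]
 [633.9 269.1  92.7]
 [601.6 212.3  93.5]
 [610.6 189.7  94.3]
 [598.9 240.   95.5]
 [615.7 264.6  98.9]
 [698.6 175.8 110.8]
 [678.  220.7 125.4]
 [679.9 221.2 137.4]]
```

```bash
python3 - <<'E'
from h import *
np.set_printoptions(precision=3,suppress=True)
d=dict(np.load('side.npz'));w=cloud(d);c=d['color'].astype(int)
def plane(q):
    q=q[~np.isnan(q).any(1)]
    for _ in range(4):
        m=np.median(q,0) if _==0 else q.mean(0);n=np.linalg.svd(q-m)[2][2];r=(q-m)@n;q=q[abs(r)<max(2.5*np.median(abs(r)),1)]
    return len(q),q.mean(0),n
def box(u,v,h): return w[v-h:v+h+1,u-h:u+h+1].reshape(-1,3)
for u,v in[(168,256),(164,262),(163,283)]: print('face',u,v,plane(box(u,v,5)))
# roof component
m=((w[...,2]>164)&(w[...,2]<175)&(w[...,0]<900)&(w[...,1]<330)&(w[...,1]>120)).astype(np.uint8)
k,l,s,_=cv2.connectedComponentsWithStats(m);print(s)
i=1+np.argmax(s[1:,4]);q=w[l==i];r=cv2.minAreaRect(q[:,:2].astype(np.float32));print('roof',r,cv2.boxPoints(r))
# bin dark silhouette seen from side: project points into crop
for n in("scene","side"):
    d=dict(np.load(f'{n}.npz'));p=cloud(d).reshape(-1,3);cc=d['color'].reshape(-1,3).astype(int).sum(1)
    m=(p[:,0]>560)&(p[:,0]<640)&(p[:,1]>130)&(p[:,1]<340)&(p[:,2]>60)&(p[:,2]<125)&(cc<200)
    q=p[m]
    for y0 in range(140,300,15):
        s=q[(q[:,1]>y0)&(q[:,1]<y0+15)]
        if len(s)>3: j=np.argsort(s[:,0])[:4]; print(n,y0,len(s),np.median(s[j],0))
    # filed modules tops: bright points
E
```

```text
face 168 256 (113, array([659.302, 182.483,  99.407]), array([ 0.193, -0.981,  0.004]))
face 164 262 (91, array([662.021, 199.438,  96.775]), array([ 0.412,  0.749, -0.519]))
face 163 283 (92, array([634.241, 258.727, 106.257]), array([-0.921, -0.326,  0.211]))
[[     0      0    512    384 194376]
 [    73    219     32     61    206]
 [    92    220      3      4      6]
 [    98    221     73     52   2015]
 [    75    250      3      4      5]]
roof ((697.0430908203125, 224.18231201171875), (106.08740234375, 137.65628051757812), 12.572924613952637) [[630.289 279.813]
 [660.254 145.458]
 [763.797 168.551]
 [733.832 302.907]]
scene 140 36 [610.955 149.061  92.808]
scene 155 27 [610.714 166.707  92.611]
scene 170 20 [606.066 179.896  94.011]
scene 185 17 [602.151 193.443  93.773]
scene 200 16 [600.274 211.388  91.751]
scene 215 17 [596.002 222.67   90.499]
scene 230 41 [594.446 240.277  91.704]
scene 245 24 [591.917 252.483  93.74 ]
scene 260 10 [600.332 261.12   94.055]
side 140 25 [610.103 152.305  91.617]
side 155 52 [605.717 167.543  92.393]
side 170 77 [602.924 182.358  91.477]
side 185 77 [600.309 196.352  90.342]
side 200 51 [596.814 212.688  91.315]
side 215 44 [593.168 227.244  91.802]
side 230 74 [589.997 241.404  91.342]
side 245 89 [586.482 256.31   89.49 ]
side 260 265 [587.079 262.595  90.661]
side 275 16 [630.682 277.951 104.865]
```

Emit:
carry_out --fingers '[-1,-1,-1,-1,-1,-1,-1,-1,-1,-1]' --pt "0 0 -0.02" --pt "0 0 -0.02" --pt "0 0 -0.02" --pt "0 0 -0.02" --pt "0 0 -0.02" --pt "0 0 -0.02" --pt "0 0 -0.02" --pt "0 0 -0.02" --pt "0 0 -0.02" --pt "0 0 -0.02" --turn '[0,0,0,0,0,0,0,0,0,0]'

```text
time_s: 1.15
eef_pos: [245.6, 547.4, 259.3]
tool_rot: [-3.142, -0.0, 2.72]
force: [-0.4, -0.6, 0.0]
gripper_width: 1.001
gripper_force: 0.0
```

```bash
python3 - <<'E'
from h import *
np.set_printoptions(precision=1,suppress=True)
a=np.deg2rad(12.5);R=np.array([[np.cos(a),np.sin(a)],[-np.sin(a),np.cos(a)]]);F=np.array([645.3,212.6])
for n in("scene","side"):
    d=dict(np.load(f'{n}.npz'));p=cloud(d).reshape(-1,3).copy();c=d['color'].reshape(-1,3).astype(int)
    ok=(abs(p[:,0]-660)<140)&(abs(p[:,1]-215)<110);p=p[ok];c=c[ok];p[:,:2]=(p[:,:2]-F)@R.T
    m=(abs(p[:,2]-169)<4);
    for y0 in range(-70,70,15):
        s=p[m&(p[:,1]>y0)&(p[:,1]<y0+15)]
        if len(s):print(n,'roof y',y0,'x',np.sort(s[:,0])[:3],s[:,0].max())
    m=(c.sum(1)>380)&(c.max(1)-c.min(1)<40)&(p[:,2]>90)&(p[:,2]<160)&(p[:,0]<60)&(p[:,0]>-60)
    for y0,y1 in((-55,-20),(18,55)):
        q=p[m&(p[:,1]>y0)&(p[:,1]<y1)];
        if len(q)>5:
            vx,vy,vz=np.linalg.svd(q-q.mean(0))[2][0];print(n,y0,len(q),'ang',np.rad2deg(np.arctan2(vz,vx)),np.percentile(q,[3,50,97],axis=0).tolist())
    # highest points by x along each module
    for y0,y1 in((-48,-24),(24,48)):
        for x0 in range(-60,30,8):
            s=p[(p[:,1]>y0)&(p[:,1]<y1)&(p[:,0]>x0)&(p[:,0]<x0+8)&(p[:,2]<163)]
            if len(s): j=s[np.argsort(-s[:,2])[:3]];print(n,y0,x0,j.mean(0))
E
```

```text
scene roof y -70 x [1.1 2.6 7.4] 145.08846233050505
scene roof y -55 x [31.6 33.7 33.9] 148.17690323397366
scene roof y -40 x [31.6 32.1 33.2] 144.63985653696093
scene roof y -25 x [31.5 32.1 32.6] 145.91462450168413
scene roof y -10 x [30.4 31.2 31.7] 143.88964812210384
scene roof y 5 x [30.5 31.4 32.1] 147.43063514978022
scene roof y 20 x [26.8 33.2 33.3] 147.76612505448216
scene roof y 35 x [31.9 31.9 33.4] 145.57864718767098
scene roof y 50 x [1.1 2.7 5.7] 146.5259026627251
scene roof y 65 x [12.9 18.2 35.9] 144.74334183459965
scene -55 46 ang -150.69188557634152 [[-37.354188159717076, -41.065966489633084, 113.16318204067579], [-9.844015235580596, -35.93422341198707, 134.67627868381328], [15.659156854343392, -30.177198755993324, 150.20928932091832]]
scene 18 43 ang -153.32067616256384 [[-37.37418785304771, 31.392917991896013, 113.02446353224394], [-11.00825242791236, 35.904536740043376, 135.74089940627027], [15.153645619657516, 41.35400037002289, 151.12416484305777]]
scene -48 -52 [-45.5 -31.   93.9]
scene -48 -44 [-37.5 -37.6 123. ]
scene -48 -36 [-32.4 -39.1 126.8]
scene -48 -2
[... 1240 characters left out ...]
ide -48 -44 [-37.4 -34.6 123.5]
side -48 -36 [-29.2 -35.7 128.3]
side -48 -28 [-21.6 -37.2 132.7]
side -48 -20 [-12.8 -34.2 137.5]
side -48 -12 [ -6.5 -36.7 141.8]
side -48 -4 [  3.1 -34.8 145.5]
side -48 4 [ 11.6 -35.4 150.6]
side -48 12 [ 13.7 -35.1 150.7]
side -48 20 [ 21.8 -33.6 137.4]
side -48 28 [ 34.3 -34.  126.8]
side 24 -60 [-54.4  40.5   1.4]
side 24 -52 [-45.8  39.8  93.2]
side 24 -44 [-37.2  35.6 123.6]
side 24 -36 [-29.7  40.8 129.5]
side 24 -28 [-22.   36.7 131.4]
side 24 -20 [-13.7  37.8 136.5]
side 24 -12 [ -4.8  38.8 141.3]
side 24 -4 [  2.7  37.3 145.2]
side 24 4 [ 10.7  38.  150.6]
side 24 12 [ 13.7  34.1 149.9]
side 24 20 [ 22.9  35.6 136.5]
side 24 28 [ 33.2  26.5 125.3]
```

Emit:
carry_out --fingers '[-1,-1,-1,-1,-1,-1,-1,-1,-1,-1]' --pt "0 0 -0.04" --pt "0 0 -0.05" --pt "0 0 -0.05" --pt "0 0 -0.05" --pt "0 0 -0.05" --pt "0 0 -0.05" --pt "0 0 -0.05" --pt "0 0 -0.05" --pt "0 0 -0.05" --pt "0 0 -0.05" --turn '[-1,-1,-1,-1,-1,-1,-1,-1,-1,-1]'

```text
time_s: 2.15
eef_pos: [245.6, 547.4, 309.2]
tool_rot: [-3.141, -0.0, 2.737]
force: [0.5, 0.0, 0.2]
gripper_width: 1.001
gripper_force: 0.0
```

```bash
cat >> h.py <<'E'
def go(x,y,z,yawdeg,cur=None):
    s=bot.read_state() if cur is None else cur
    p=s['eef_pos'];yw=s['tool_rot'][2];d=np.array([x,y,z])-p
    c,si=np.cos(yw),np.sin(yw)
    o=np.array([d[0]*c+d[1]*si,d[0]*si-d[1]*c,-d[2]])/1000
    t=-((yawdeg-np.rad2deg(yw)+180)%360-180)
    print('offset',np.round(o,4).tolist(),'turn',round(t,1),'rows',round(np.linalg.norm(o)/.05,1),'q6',round(s['q'][5],2))
E
python3 - <<'E'
from h import *
np.set_printoptions(precision=1,suppress=True)
d=dict(np.load('wrist.npz'));w=cloud(d)
T=np.array([245.4,547,238.6]);yw=2.7198;c,s=np.cos(yw),np.sin(yw)
r=w.reshape(-1,3)-T;t=np.c_[r[:,0]*c+r[:,1]*s,r[:,0]*s-r[:,1]*c,-r[:,2]]
m=(abs(t[:,0])<25)&(abs(t[:,1])<75)&(t[:,2]<40)&(t[:,2]>-80)
q=t[m]
for lo,hi in((-75,-60),(-60,-50),(-50,-35),(35,50),(50,60),(60,75)):
    z=q[(q[:,1]>lo)&(q[:,1]<hi)]
    if len(z):print(lo,hi,len(z),z.max(0),z.min(0))
go(520,100,309,151)
E
```

```text
-75 -60 4772 [ 13.6 -60.  -46.2] [-13.2 -74.8 -80. ]
-60 -50 2456 [ 13.5 -50.  -11.5] [-13.2 -60.  -80. ]
-50 -35 4214 [ 17.6 -35.   -4.1] [-12.9 -50.  -77.6]
35 50 4216 [17.4 50.  -4. ] [-13.5  35.  -77. ]
50 60 2579 [ 13.6  60.  -11.8] [-12.9  50.  -80. ]
60 75 4875 [ 13.9  74.7 -46.4] [-13.7  60.  -80. ]
offset [-0.4283, -0.3034, 0.0002] turn 5.8 rows 10.5 q6 -0.13
```

Emit:
carry_out --fingers '[-1,-1,-1,-1,-1,-1,-1,-1,-1,-1]' --pt "-0.43 -0.303 0" --pt "-0.43 -0.303 0" --pt "-0.43 -0.303 0" --pt "-0.43 -0.303 0" --pt "-0.43 -0.303 0" --pt "-0.43 -0.303 0" --pt "-0.43 -0.303 0" --pt "-0.43 -0.303 0" --pt "-0.43 -0.303 0" --pt "-0.43 -0.303 0" --turn '[6,6,6,6,6,6,6,6,6,6]'

```text
time_s: 3.15
eef_pos: [509.0, 119.9, 309.6]
tool_rot: [3.141, 0.001, 2.632]
force: [0.5, 0.3, 0.3]
gripper_width: 0.999
gripper_force: 0.0
```

```bash
python3 -c "
from h import *
go(406.5,-372.4,120,150.9)"
```

```text
offset [-0.1505, -0.4798, 0.1896] turn -0.1 rows 10.7 q6 -0.96
```

Emit:
carry_out --fingers '[-1,-1,-1,-1,-1,-1,-1,-1,-1,-1]' --pt "-0.15 -0.48 0" --pt "-0.15 -0.48 0" --pt "-0.15 -0.48 0" --pt "-0.15 -0.48 0" --pt "-0.15 -0.48 0.05" --pt "-0.15 -0.48 0.19" --pt "-0.15 -0.48 0.19" --pt "-0.15 -0.48 0.19" --pt "-0.15 -0.48 0.19" --pt "-0.15 -0.48 0.19" --turn '[0,0,0,0,0,0,0,0,0,0]'

```text
time_s: 4.15
eef_pos: [415.1, -322.9, 154.7]
tool_rot: [-3.141, 0.001, 2.632]
force: [1.0, -0.0, -0.3]
gripper_width: 0.999
gripper_force: 0.0
```

```bash
python3 - <<'E'
from h import *
d=cap('wrist');w=cloud(d);save('w1',d['color'])
mo=(w[...,2]>5.5)&(w[...,2]<13)&(abs(w[...,0]-413)<90)&(abs(w[...,1]+376)<90)
k,lab,st,_=cv2.connectedComponentsWithStats(mo.astype(np.uint8))
i=1+np.argmax(st[1:,4]);q=w[lab==i];print(len(q),cv2.minAreaRect(q[:,:2].astype(np.float32)),q[:,2].mean())
s=bot.read_state();print(s['eef_pos'],s['tool_rot']);go(406.5,-372.4,3,150.9)
E
```

```text
6405 ((415.5284729003906, -377.3281555175781), (64.2944564819336, 112.18704223632812), 60.122188568115234) 8.529517878708454
[ 412.99468739 -327.49866417  150.60103035] [-3.13874468e+00 -2.04156208e-03  2.63106482e+00]
offset [-0.0163, -0.0423, 0.1476] turn -0.2 rows 3.1 q6 -1.86
```

Emit:
carry_out --fingers '[-1,-1,-1,-1,-1,-1]' --pt "-0.015 -0.043 0.04" --pt "-0.015 -0.043 0.08" --pt "-0.015 -0.043 0.08" --pt "-0.015 -0.043 0.08" --pt "-0.015 -0.043 0.08" --pt "-0.015 -0.043 0.08" --turn '[0.6,0.6,0.6,0.6,0.6,0.6]'

```text
time_s: 4.8
eef_pos: [408.9, -366.3, 77.8]
tool_rot: [-3.14, 0.004, 2.623]
force: [1.4, 0.6, 0.1]
gripper_width: 1.003
gripper_force: 0.0
```

```bash
python3 -c "
from h import *
go(407.9,-373,3,150.2)"
```

```text
offset [-0.0024, -0.0063, 0.0748] turn 0.1 rows 1.5 q6 -1.91
```

Emit:
carry_out --fingers '[-1,-1,-1,-1,1,1,1,1,1]' --pt "-0.0024 -0.0063 0.04" --pt "-0.0024 -0.0063 0.07" --pt "-0.0024 -0.0063 0.075" --pt "-0.0024 -0.0063 0.075" --pt "-0.0024 -0.0063 0.075" --pt "-0.0024 -0.0063 0.075" --pt "-0.0024 -0.0063 0.075" --pt "-0.0024 -0.0063 0.075" --pt "-0.0024 -0.0063 0.075" --turn '[0,0,0,0,0,0,0,0,0]'

```text
time_s: 5.7
eef_pos: [408.3, -374.0, 4.7]
tool_rot: [-3.14, 0.005, 2.622]
force: [-1.1, 3.7, 22.9]
gripper_width: 0.732
gripper_force: 71.2
```

```bash
python3 - <<'E'
from h import *
go(450,-240,120,139)
E
```

```text
offset [0.0304, 0.137, -0.1153] turn 11.2 rows 3.6 q6 -1.92
```

Emit:
carry_out --fingers '[1,1,1,1,1,1,1,1,1,1]' --pt "0 0 -0.045" --pt "0 0 -0.09" --pt "0.005 0.05 -0.115" --pt "0.005 0.09 -0.115" --pt "0.005 0.137 -0.115" --pt "0.008 0.17 -0.115" --pt "0.008 0.175 -0.115" --pt "0.008 0.175 -0.115" --pt "0.008 0.175 -0.115" --pt "0.008 0.175 -0.115" --turn '[0,0,5,11.2,11.2,11.2,11.2,11.2,11.2,11.2]'

```text
time_s: 6.7
eef_pos: [486.3, -217.9, 115.9]
tool_rot: [-3.141, 0.001, 2.425]
force: [0.4, 0.5, -1.9]
gripper_width: 0.73
gripper_force: 69.8
```

```bash
python3 - <<'E'
from h import *
go(505.9,-187.6,82,139)
E
```

```text
offset [0.0051, 0.0358, 0.0339] turn -0.0 rows 1.0 q6 -1.4
```

Emit:
carry_out --fingers '[1,1,1,1,1,1,1,1,1,1]' --pt "0.005 0.036 0" --pt "0.005 0.036 0.02" --pt "0.005 0.036 0.034" --pt "0.005 0.036 0.04" --pt "0.005 0.036 0.047" --pt "0.005 0.036 0.054" --pt "0.005 0.036 0.061" --pt "0.005 0.036 0.068" --pt "0.005 0.036 0.074" --pt "0.005 0.036 0.074" --turn '[0,0,0,0,0,0,0,0,0,0]'

```text
time_s: 7.7
eef_pos: [505.2, -186.3, 42.2]
tool_rot: [-3.141, -0.001, 2.426]
force: [-5.9, 3.9, 11.7]
gripper_width: 0.727
gripper_force: 78.7
```

```bash
python3 - <<'E'
from h import *
d=cap('scene');e=cap('side')
save('e',np.hstack([cv2.resize(d['color'][170:290,240:340],(400,480),interpolation=2),cv2.resize(e['color'][110:190,220:290],(400,480),interpolation=2)]))
n=np.array([.755,-.656]);go(*(np.array([505.9,-187.6])+13.6*n),45,139)
E
```

```text
offset [-0.015, -0.0005, -0.0026] turn -0.0 rows 0.3 q6 -1.34
```

View pics/e.png

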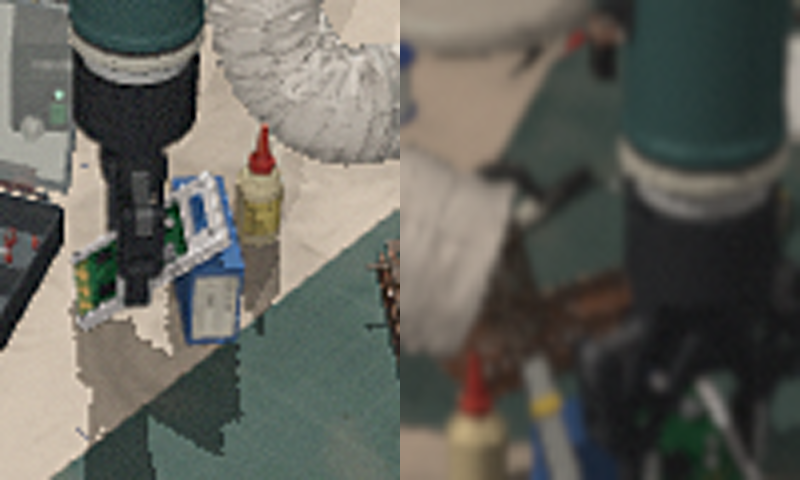

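The module pivots in the jaws: its plain end rests over the carton's top (crop about 205,215) and the contacts hang to the left (85,290). The bottle is still upright. I'll steepen the lean.

Emit:
carry_out --fingers '[1,1,1,1,1,1,1,1]' --pt "-0.003 0 0" --pt "-0.006 0 -0.001" --pt "-0.009 0 -0.002" --pt "-0.011 0 -0.002" --pt "-0.014 0 -0.002" --pt "-0.0145 0 -0.002" --pt "-0.0145 0 -0.002" --pt "-0.0145 0 -0.002" --turn '[0,0,0,0,0,0,0,0]'

```text
time_s: 8.6
eef_pos: [506.8, -188.8, 41.6]
tool_rot: [-3.139, -0.022, 2.425]
force: [-16.2, 17.8, 9.9]
gripper_width: 0.728
gripper_force: 81.7
```

```bash
cat >> h.py <<'E'
E0=np.array([538.,-199.5]);N=np.array([.755,-.656]);L=np.array([.656,.755])
def carton_view(names=("scene","side")):
    out=[]
    for k in names:
        d=cap(k);w=cloud(d).reshape(-1,3);c=d['color'].reshape(-1,3).astype(int)
        r=w[:,:2]-E0;q=np.c_[r@N,r@L,w[:,2],c];out.append(q)
    return np.vstack(out)
E
python3 - <<'E'
from h import *
np.set_printoptions(precision=1,suppress=True)
q=carton_view()
g=(q[:,4]-q[:,3]>18)&(abs(q[:,1])<60)&(q[:,2]>3)&(q[:,2]<130)&(q[:,0]>-110)&(q[:,0]<60)&(q[:,4]-q[:,5]>8)
b=q[g][:,:3];print(len(b));print(b[np.argsort(b[:,2])][::max(1,len(b)//14)])
A=np.polyfit(b[:,0],b[:,2],1);print(np.rad2deg(np.arctan(A[0])))
w=(q[:,3:].sum(1)>480)&(abs(q[:,1]+12)<45)&(q[:,2]>66)&(q[:,2]<130)&(abs(q[:,0])<60);print(np.percentile(q[w][:,:3],[2,50,98],axis=0))
E
```

```text
222
[[ 44.9 -56.5   3. ]
 [-51.6 -13.1  24.2]
 [-53.7 -18.9  26.7]
 [-50.6 -29.   27.9]
 [-50.7 -25.   29.7]
 [-51.6   5.6  31.3]
 [-44.8 -30.8  33.3]
 [-45.4 -21.2  35.6]
 [-37.  -24.   36.8]
 [-32.8 -27.1  40.5]
 [-22.8 -23.   51.3]
 [-15.7 -28.2  56.2]
 [-12.9 -22.6  60.6]
 [ -2.5  11.9  67.4]
 [ -0.5 -30.4  70.8]]
10.210119533986724
[[  0.6 -44.7  74.9]
 [ 15.1 -25.2  88.8]
 [ 23.9  16.8  94.5]]
```

```bash
python3 - <<'E'
from h import *
np.set_printoptions(precision=1,suppress=True)
q=carton_view(("scene","side"))
dk=(q[:,3:].sum(1)<170)&(abs(q[:,1]+12)<75)&(q[:,0]>-60)&(q[:,0]<15)
for z0 in range(25,130,8):
    s=q[dk&(q[:,2]>z0)&(q[:,2]<z0+8)]
    if len(s)>3:print(z0,len(s),'n',np.percentile(s[:,0],[3,97]),'l',np.percentile(s[:,1],[3,97]))
d=dict(np.load('side.npz'));e=dict(np.load('scene.npz'))
save('f',np.hstack([cv2.resize(d['color'][150:205,230:290],(400,400),interpolation=2),cv2.resize(e['color'][205:265,250:310],(400,400),interpolation=2)]))
print(bot.read_state())
E
```

```text
25 95 n [-54.    0.8] l [-37.6  25.1]
33 118 n [-50.1   0.1] l [-38.3  24.8]
41 76 n [-41.3   0.4] l [-51.8  28.4]
49 94 n [-40.1  -0.5] l [-57.3  31.9]
57 78 n [-42.2   0.2] l [-57.7  33. ]
65 75 n [-42.4   0.9] l [-57.7  30.1]
73 26 n [-42.9 -18.4] l [-52.6  31.9]
81 53 n [-43.7  11.2] l [-71.6  47.9]
89 124 n [-44.4 -20.9] l [-75.5  48.2]
97 75 n [-47.4 -18.4] l [-77.3  50. ]
105 114 n [-47.8 -17.5] l [-78.   51.3]
113 131 n [-48.6 -15.9] l [-79.7  52.3]
121 110 n [-48.6 -15.8] l [-79.8  52.9]
129 156 n [-50.1 -13.3] l [-79.9  53.9]
{'time_s': 8.8, 'q': array([-0.5,  0.5,  1.8,  0. ,  0.8, -1.3]), 'joint_vel': array([-0.,  0., -0., -0., -0.,  0.]), 'joint_efforts': array([ -6.1, -52.1, -31.1,  -1.9,  -7.5,   0. ]), 'eef_pos': array([ 506.8, -188.8,   41.6]), 'tool_rot': array([-3.1, -0. ,  2.4]), 'force': array([-17.3,  19. ,   9.8]), 'torque': array([2.3, 2.2, 0.1]), 'gripper_force': 81.6508948802948, 'gripper_width': 0.7221499819712796}
```

View pics/f.png

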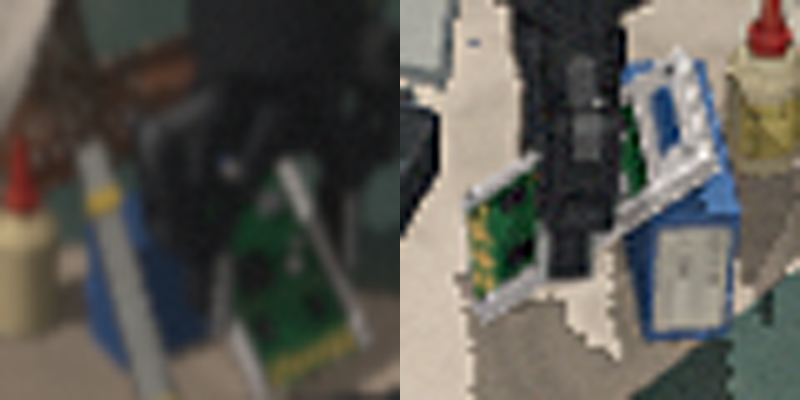

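Emit:
carry_out --fingers '[1,1,1,1,1,1,-1,-1,-1,-1]' --pt "0.006 0 0.002" --pt "0.01 0 0.003" --pt "0.01 0 0.004" --pt "0.01 0 0.005" --pt "0.01 0 0.006" --pt "0.01 0 0.006" --pt "0.01 0 0.006" --pt "0.01 0 0.006" --pt "0.01 0 0.006" --pt "0.01 0 0.006" --turn '[0,0,0,0,0,0,0,0,0,0]'

```text
time_s: 9.8
eef_pos: [510.1, -189.7, 37.5]
tool_rot: [3.142, 0.001, 2.426]
force: [-0.0, 0.2, -0.4]
gripper_width: 0.999
gripper_force: 0.0
```

```bash
cat > m.py <<'E'
from h import *
np.set_printoptions(precision=1,suppress=True)
q=carton_view()
g=(q[:,4]-q[:,3]>18)&(abs(q[:,1]+12)<40)&(q[:,2]>6)&(q[:,2]<130)&(q[:,0]>-110)&(q[:,0]<30)&(q[:,4]-q[:,5]>8)
b=q[g][:,:3];m=b.mean(0);v=np.linalg.svd(b-m)[2];print(len(b),m,'normal',v[2],'n',np.percentile(b[:,0],[2,98]),'l',np.percentile(b[:,1],[2,98]),'z',np.percentile(b[:,2],[2,98]))
w=(q[:,3:].sum(1)>450)&(abs(q[:,1]+12)<45)&(q[:,2]>69)&(q[:,2]<130)&(abs(q[:,0])<60);print('white',np.percentile(q[w][:,:3],[2,50,98],axis=0))
E
python3 m.py; python3 -c "
from h import *
go(*(E0-65*N-12*L),120,139)"
```

```text
186 [-33.8 -13.3  32. ] normal [ 0.8  0.  -0.6] n [-50.4  -8.5] l [-34.2  10.7] z [11.6 63.1]
white [[ -5.1 -44.2  74.4]
 [ 11.3 -17.3  90.1]
 [ 16.1  18.2  93.4]]
offset [0.0372, -0.0012, -0.0826] turn 0.0 rows 1.8 q6 -1.34
```

Emit:
carry_out --fingers '[-1,-1,-1,-1,1,1,1,1,1,1]' --pt "0 0 -0.04" --pt "0 0 -0.08" --pt "0 0 -0.1" --pt "0.03 -0.001 -0.1" --pt "0.052 -0.001 -0.1" --pt "0.052 -0.001 -0.06" --pt "0.052 -0.001 -0.02" --pt "0.052 -0.001 0.01" --pt "0.052 -0.001 0.023" --pt "0.052 -0.001 0.023" --turn '[0,0,0,0,0,0,0,0,0,0]'

```text
time_s: 10.9
eef_pos: [468.3, -155.2, 12.6]
tool_rot: [-3.14, -0.004, 2.427]
force: [-0.6, -0.1, -0.3]
gripper_width: 0.005
gripper_force: 0.0
```

```bash
python3 m.py; python3 -c "
from h import *
go(*(E0-52*N-12*L),14,139)"
```

```text
197 [-27.4  -9.5  40.8] normal [-0.8 -0.2  0.6] n [-50.4  -5.7] l [-30.8  14.8] z [12.1 66.9]
white [[ -7.  -45.   71.4]
 [  6.2 -20.   86.8]
 [ 15.6  18.1  93.3]]
offset [-0.028, -0.0002, 0.0005] turn 0.0 rows 0.6 q6 -1.32
```

Emit:
carry_out --fingers '[1,1,1,1,1,1,1,1]' --pt "-0.008 0 0" --pt "-0.014 0 0" --pt "-0.018 0 0" --pt "-0.022 0 0" --pt "-0.026 0 0" --pt "-0.029 0 0" --pt "-0.031 0 0" --pt "-0.031 0 0" --turn '[0,0,0,0,0,0,0,0]'

```text
time_s: 11.8
eef_pos: [493.3, -176.4, 14.6]
tool_rot: [-3.141, 0.0, 2.427]
force: [-2.4, 1.7, 1.0]
gripper_width: 0.0
gripper_force: 1.5
```

```bash
python3 m.py; python3 - <<'E'
from h import *
d=dict(np.load('side.npz'));e=dict(np.load('scene.npz'))
save('g',np.hstack([cv2.resize(d['color'][150:205,230:290],(400,400),interpolation=2),cv2.resize(e['color'][205:265,250:310],(400,400),interpolation=2)]))
E
```

```text
88 [-16.6 -12.4  44. ] normal [-0.9  0.   0.4] n [-31.9  -1.4] l [-30.3  10.3] z [12.1 73.7]
white [[ -5.1 -45.1  72.2]
 [  9.9 -17.8 100.8]
 [ 16.6  19.3 105.3]]
```

View pics/g.png

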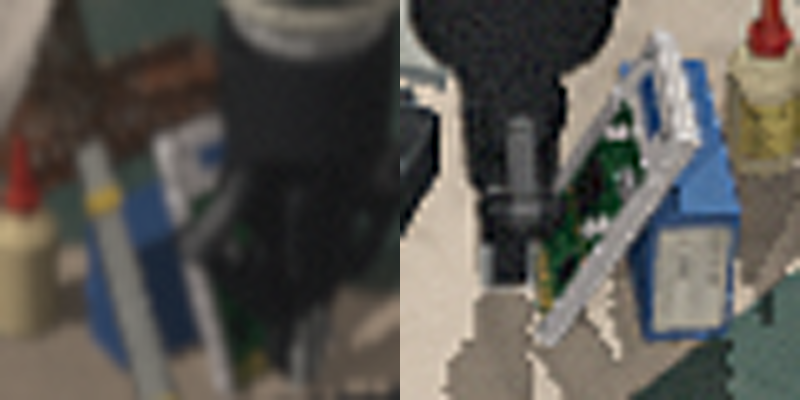

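The module leans at about 65°, with the finger against its contact end (right crop 540,270) and the body clear. I'll push a little more, then back off.

Emit:
carry_out --fingers '[1,1,1,1,1,1,1,1,1,1]' --pt "-0.002 0 0" --pt "-0.004 0 0" --pt "-0.006 0 0" --pt "-0.006 0 0" --pt "0.01 0 0" --pt "0.03 0 0" --pt "0.05 0 -0.03" --pt "0.05 0 -0.08" --pt "0.05 0 -0.13" --pt "0.05 0 -0.165" --turn '[0,0,0,0,0,0,8,16,24,32]'

```text
time_s: 12.9
eef_pos: [457.2, -144.4, 182.9]
tool_rot: [3.138, 0.004, 1.862]
force: [0.6, -0.3, -1.0]
gripper_width: -0.002
gripper_force: 0.0
```

```bash
python3 m.py; python3 - <<'E'
from h import *
q=np.vstack([np.c_[(w:=cloud(d).reshape(-1,3))[:,:2]@np.c_[N,L]-E0@np.c_[N,L],w[:,2],d['color'].reshape(-1,3).astype(int)] for d in (dict(np.load('side.npz')),dict(np.load('scene.npz')))])
for z0 in range(69,120,6):
    s=q[(q[:,2]>z0)&(q[:,2]<z0+6)&(abs(q[:,1]+12)<45)&(q[:,0]>-30)&(q[:,0]<45)&(q[:,3:].sum(1)>200)]
    if len(s)>2:print(z0,len(s),np.percentile(s[:,0],[3,50,97]),np.percentile(s[:,1],[3,97]))
go(*(E0+3*N-12*L),180,49)
E
```

```text
151 [-13.5 -13.8  44.4] normal [-0.9  0.   0.4] n [-25.7  -1.4] l [-31.4   7.8] z [14.7 75.6]
white [[ -4.8 -44.6  74.7]
 [  9.9 -16.5 106.1]
 [ 14.4  17.3 108.4]]
69 38 [-9.06826928 -5.22912436  0.02740132] [-44.9866117  18.8460674]
75 33 [-6.85869977 -2.8313894   4.64474925] [-45.08195283  20.07323487]
81 49 [-4.40314362 -2.01873869  4.35125758] [-44.61912002  18.48421845]
87 68 [-2.60311505 -0.18604557  6.69765533] [-44.67759998  17.36354573]
93 51 [-1.07870767  2.05862595  9.87428546] [-43.63423804  18.50787014]
99 81 [ 1.59417202  4.63386278 14.47200644] [-43.64143847  17.90606598]
105 78 [ 3.76931539  7.92810813 13.27037515] [-44.02492856  16.77629211]
offset [-0.0831, 0.0506, 0.0049] turn 57.9 rows 1.9 q6 -0.74
```

Emit:
carry_out --fingers '[0,0,0,0,0,0,0,0,0,0]' --pt "-0.04 0.025 -0.01" --pt "-0.083 0.051 -0.01" --pt "-0.083 0.051 -0.01" --pt "-0.083 0.051 -0.01" --pt "-0.083 0.051 -0.01" --pt "-0.083 0.051 -0.01" --pt "-0.083 0.051 -0.01" --pt "-0.083 0.051 -0.01" --pt "-0.083 0.051 -0.01" --pt "-0.083 0.051 -0.01" --turn '[8,16,24,32,40,48,57.9,57.9,57.9,57.9]'

```text
time_s: 14.0
eef_pos: [528.6, -207.9, 189.1]
tool_rot: [-3.141, 0.0, 0.861]
force: [-0.0, 0.6, -0.5]
gripper_width: 0.501
gripper_force: 0.0
```

```bash
python3 -c "
from h import *
s=bot.read_state();print(s['eef_pos'],s['tool_rot'],s['gripper_width'])
go(*(E0+3*N-13*L),80,49)"
```

```text
[ 528.57009927 -207.88745425  189.09149181] [-3.14149884e+00  1.39548694e-04  8.60796210e-01] 0.5011930680086871
offset [-0.0005, 0.0046, 0.1091] turn 0.3 rows 2.2 q6 0.21
```

Emit:
carry_out --fingers '[0,0,0,0,0,1,1,1,1,1]' --pt "0 0.005 0.03" --pt "0 0.005 0.07" --pt "0 0.005 0.1" --pt "0 0.005 0.108" --pt "0 0.005 0.108" --pt "0 0.005 0.108" --pt "0 0.005 0.108" --pt "0 0.005 0.108" --pt "0 0.005 0.108" --pt "0 0.005 0.108" --turn '[0,0,0,0,0,0,0,0,0,0]'

```text
time_s: 15.0
eef_pos: [531.4, -209.9, 84.1]
tool_rot: [-3.14, -0.0, 0.858]
force: [-5.4, 4.7, 16.2]
gripper_width: 0.195
gripper_force: 53.1
```

Emit:
carry_out --fingers '[1,1,1,1,1,1,1]' --pt "0 0 -0.01" --pt "0 0 -0.03" --pt "0 0 -0.06" --pt "0 0 -0.09" --pt "0 0 -0.09" --pt "0 0 -0.09" --pt "0 0 -0.09" --turn '[0,0,0,0,0,0,0]'

```text
time_s: 15.7
eef_pos: [531.8, -210.9, 171.1]
tool_rot: [-3.141, 0.0, 0.858]
force: [-0.2, 0.7, -1.6]
gripper_width: 0.096
gripper_force: 59.3
```

```bash
cat > g.py <<'E'
from h import *
np.set_printoptions(precision=1,suppress=True)
def plate():
    # module points in tool frame (x lateral in plate, y closing, z down), below the fingers
    for k in("scene","side"):
        d=cap(k);w=cloud(d).reshape(-1,3);c=d['color'].reshape(-1,3).astype(int);s=bot.read_state()
        yw=s['tool_rot'][2];r=w-s['eef_pos'];t=np.c_[r[:,0]*np.cos(yw)+r[:,1]*np.sin(yw),r[:,0]*np.sin(yw)-r[:,1]*np.cos(yw),-r[:,2]]
        m=(abs(t[:,1])<14)&(abs(t[:,0])<90)&(t[:,2]>-45)&(t[:,2]<115)&(c.sum(1)>130);q=t[m]
        r=cv2.minAreaRect(np.ascontiguousarray(q[:,[0,2]]).astype(np.float32));print(k,len(q),r,'box',cv2.boxPoints(r).round().tolist(),'ymed',np.median(q[:,1]))
    return s
E
python3 - <<'E'
from g import *
s=plate();print(s['eef_pos'],s['gripper_width'],s['gripper_force'])
d=dict(np.load('side.npz'));e=dict(np.load('scene.npz'))
save('i',np.hstack([cv2.resize(d['color'][120:190,220:290],(400,400),interpolation=2),cv2.resize(e['color'][170:260,250:340],(400,400),interpolation=2)]))
E
```

```text
scene 443 ((6.670623779296875, 35.47475051879883), (158.77769470214844, 82.1313705444336), 89.47847747802734) box [[-35.0, -44.0], [47.0, -44.0], [48.0, 114.0], [-34.0, 115.0]] ymed -1.018032615136459
side 522 ((9.83453369140625, 36.16530990600586), (157.584228515625, 86.54998016357422), 89.3061752319336) box [[-34.0, -42.0], [52.0, -43.0], [54.0, 114.0], [-32.0, 115.0]] ymed -3.358579630207706
[ 531.5 -210.8  170.4] 0.09792750994132624 59.26440238952637
```

View pics/i.png

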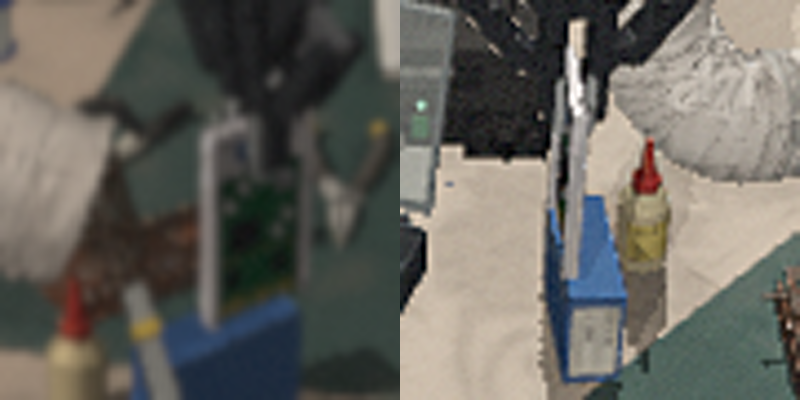

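Emit:
carry_out --fingers '[1,1,1,1,1,1,1,1,1,1]' --pt "-0.04 0.007 0" --pt "-0.077 0.0145 0" --pt "-0.077 0.0145 0.035" --pt "-0.07 0.0145 0.035" --pt "-0.063 0.0145 0.035" --pt "-0.056 0.0145 0.035" --pt "-0.049 0.0145 0.035" --pt "-0.042 0.0145 0.035" --pt "-0.035 0.0145 0.035" --pt "-0.028 0.0145 0.035" --turn '[0,0,0,0,0,0,0,0,0,0]'

```text
time_s: 16.8
eef_pos: [525.0, -242.0, 138.2]
tool_rot: [3.14, 0.003, 0.86]
force: [-6.6, -4.5, 2.1]
gripper_width: 0.097
gripper_force: 61.7
```

```bash
cat >> g.py <<'E'
def tilt():
    # lower part of the plate only: points 20..75 below TCP, in a thin slab about the jaw plane
    for k in("scene","side"):
        d=cap(k);w=cloud(d).reshape(-1,3);c=d['color'].reshape(-1,3).astype(int);s=bot.read_state()
        yw=s['tool_rot'][2];r=w-s['eef_pos'];t=np.c_[r[:,0]*np.cos(yw)+r[:,1]*np.sin(yw),r[:,0]*np.sin(yw)-r[:,1]*np.cos(yw),-r[:,2]]
        for z0 in range(-30,100,10):
            q=t[(abs(t[:,1])<11)&(abs(t[:,0])<110)&(t[:,2]>z0)&(t[:,2]<z0+10)&((c[:,2]-c[:,0])<40)]
            if len(q)>3:print(k,z0,len(q),'x',np.percentile(q[:,0],[3,97]),'y',np.median(q[:,1]))
    r=s['eef_pos'][:2]-E0;print('n,l,z',r@N,r@L,s['eef_pos'][2],'F',s['force'])
E
python3 -c "
from g import *
tilt()"
```

```text
scene -30 66 x [-35.6   7.8] y -0.27922563630949193
scene -20 42 x [-39.4  21.5] y -3.007235568286723
scene -10 36 x [-45.5 -11.2] y -3.693393850240719
scene 0 25 x [-48.9 -11.7] y -3.2394019909781413
scene 10 29 x [-52.8  -5.2] y -1.3150203632810147
scene 20 33 x [-57.2   9.1] y -1.624939150712204
scene 30 31 x [-59.7   6.9] y -2.5761385971914135
scene 40 31 x [-65.5   4.1] y -2.000459225605532
scene 50 32 x [-68.9  -1.7] y -1.5982528260869326
scene 60 32 x [-72.4  -3.3] y -1.6742211877392776
scene 70 21 x [-44.4  84.8] y -1.5072830353736926
scene 80 22 x [-29.5  -2.5] y -4.205192066964542
scene 90 9 x [-15.8  -1.9] y -7.145763085552696
side -30 16 x [ 2.3 11.2] y 3.141932664679451
side -20 34 x [-36.1  26. ] y -4.578993318214868
side -10 34 x [-41.7  27.1] y -5.1610065811145125
side 0 34 x [-43.3  22.6] y -4.364404055134154
side 10 39 x [-47.4  20.7] y -2.6720855195835758
side 20 57 x [-51.5  13.9] y -2.0684399319588938
side 30 48 x [-55.3  10.3] y -2.7163391150331044
side 40 50 x [-60.2   6. ] y -2.491768792113273
side 50 48 x [-63.    2.8] y -2.2179490673556836
side 60 49 x [-68.5  -3.3] y -2.3927283094280085
side 70 37 x [-57.   74.6] y -2.0457365772271565
side 80 14 x [-40.6  85.3] y -1.9089590554837303
side 90 4 x [-13.5  84.7] y 4.631670541582576
n,l,z 18.01774151097321 -39.80379323660348 138.1241865881981 F [-3.9 -2.4  3.3]
```

Emit:
carry_out --fingers '[1,1,1,1,1]' --pt "0.004 0 0" --pt "0.007 0 0" --pt "0.01 0 0" --pt "0.01 0 0" --pt "0.01 0 0" --turn '[0,0,0,0,0]'

```text
time_s: 17.4
eef_pos: [531.5, -234.2, 137.6]
tool_rot: [3.141, 0.003, 0.86]
force: [-3.9, -4.0, -0.5]
gripper_width: 0.096
gripper_force: 61.7
```

```bash
python3 -c "
from g import *
tilt();print(bot.read_state()['q'])"
```

```text
scene -30 54 x [-35.7   5. ] y -0.7178444722856812
scene -20 44 x [-42.5  14. ] y -2.2222551060556466
scene -10 29 x [-48.2 -10.2] y -2.5653224152182794
scene 0 27 x [-51.9  -9.3] y -2.5297563884942065
scene 10 27 x [-59.3   1.9] y -0.8832881336304723
scene 20 35 x [-63.5   7.2] y -2.969546560335518
scene 30 42 x [-69.8   2.9] y -2.4200322941733154
scene 40 35 x [-74.7  -2.4] y -2.5487540496840118
scene 50 30 x [-79.6  -6.3] y -1.6581534472914115
scene 60 17 x [-63.8 -13.7] y -0.8851409781608943
scene 70 21 x [-50.8  77. ] y -3.566433934860335
scene 80 20 x [-32.7 -12.3] y -4.035986341874091
scene 90 7 x [-15.  -12.5] y -6.748200814793031
side -30 12 x [ 2.8 10.1] y 2.680672014336171
side -20 32 x [-36.5  16.6] y -4.716990870786907
side -10 46 x [-42.6  25.7] y -5.495988407463611
side 0 40 x [-48.4  21. ] y -4.399538118653094
side 10 40 x [-53.2  16.6] y -2.339484608968545
side 20 57 x [-59.8  10.3] y -2.193091033033351
side 30 56 x [-64.9   2.2] y -3.3653718045485856
side 40 45 x [-69.6  -0.6] y -2.169047816148673
side 50 55 x [-74.4  -5.7] y -2.0621015536938714
side 60 44 x [-74.9  -9.9] y -1.9444166565464869
side 70 34 x [-62.3  75. ] y -1.7106589407769892
side 80 8 x [-36.9  75.5] y -2.7076526006335087
side 90 4 x [-18.9  74.9] y 3.924746901917967
n,l,z 17.824292093353407 -30.437528527435695 137.60710384809946 F [-3.7 -3.5 -1.6]
[-0.5  0.4  1.7 -0.   1.   0.2]
```

```bash
python3 -c "
from h import *
go(450,-150,285,49);go(480,120,285,192.5)"
```

```text
offset [0.0106, -0.1167, -0.1474] turn 0.3 rows 3.8 q6 0.18
offset [0.2348, -0.2701, -0.1474] turn -143.2 rows 7.7 q6 0.18
```

Emit:
carry_out --fingers '[1,1,1,1,1,1,1,1,1,1]' --pt "-0.012 0 0" --pt "-0.012 0 -0.04" --pt "-0.01 0 -0.09" --pt "0 -0.04 -0.12" --pt "0.01 -0.08 -0.147" --pt "0.01 -0.117 -0.147" --pt "0.05 -0.145 -0.147" --pt "0.09 -0.17 -0.147" --pt "0.13 -0.2 -0.147" --pt "0.17 -0.225 -0.147" --turn '[0,0,0,-8,-16,-24,-32,-40,-48,-56]'

```text
time_s: 18.5
eef_pos: [472.3, 44.1, 284.6]
tool_rot: [3.14, -0.0, 1.841]
force: [1.7, -0.3, -1.0]
gripper_width: 0.094
gripper_force: 61.6
```

```bash
python3 -c "
from h import *
go(480,130,285,192.5);go(591.3,200.6,215,192.5);go(566,195,270,192.5)"
```

```text
offset [0.0807, 0.0304, -0.0004] turn -87.0 rows 1.7 q6 -0.32
offset [0.119, 0.1565, 0.0696] turn -87.0 rows 4.2 q6 -0.32
offset [0.1204, 0.1306, 0.0146] turn -87.0 rows 3.6 q6 -0.32
```

Emit:
carry_out --fingers '[1,1,1,1,1,1,1,1,1,1]' --pt "0.04 0.015 0" --pt "0.08 0.03 0" --pt "0.12 0.07 0" --pt "0.12 0.1 0" --pt "0.12 0.13 0" --pt "0.12 0.13 0" --pt "0.12 0.13 0" --pt "0.12 0.13 0" --pt "0.12 0.13 0" --pt "0.12 0.13 0" --turn '[-8,-16,-24,-32,-41,-49,-57,-65,-73,-81]'

```text
time_s: 19.5
eef_pos: [566.7, 192.0, 284.2]
tool_rot: [3.141, 0.001, -3.028]
force: [-0.4, -0.0, -2.0]
gripper_width: 0.093
gripper_force: 61.6
```

Emit:
carry_out --fingers '[1,1,1,1,1]' --pt "0 0 0.01" --pt "0 0 0.03" --pt "0 0 0.05" --pt "0 0 0.05" --pt "0 0 0.05" --turn '[-6,-6,-6,-6,-6]'

```text
time_s: 20.0
eef_pos: [566.7, 191.7, 234.1]
tool_rot: [3.141, 0.0, -2.929]
force: [0.6, -0.6, -1.2]
gripper_width: 0.098
gripper_force: 61.5
```

```bash
cat > b.py <<'E'
from h import *
np.set_printoptions(precision=1,suppress=True)
a=np.deg2rad(12.5);RB=np.array([[np.cos(a),np.sin(a)],[-np.sin(a),np.cos(a)]]);F=np.array([645.3,212.6])
def W(x,y): return F+RB.T@np.array([x,y])
def binpts(k):
    d=cap(k);p=cloud(d).reshape(-1,3).copy();c=d['color'].reshape(-1,3).astype(int);p[:,:2]=(p[:,:2]-F)@RB.T
    ok=(abs(p[:,0])<170)&(abs(p[:,1])<90)&(p[:,2]>0)&(p[:,2]<330);return p[ok],c[ok]
def view():
    for k in("scene","side"):
        p,c=binpts(k);s=bot.read_state();t=s['eef_pos'];tb=RB@(t[:2]-F)
        print(k,'TCP bin',tb,t[2],'yaw',np.rad2deg(s['tool_rot'][2]),'F',s['force'])
        for z0 in range(100,320,10):
            q=p[(abs(p[:,1])<18)&(p[:,2]>z0)&(p[:,2]<z0+10)&(p[:,0]<30)&(c.sum(1)>110)]
            if len(q)>4:print(z0,len(q),'x',np.percentile(q[:,0],[3,97]),'y',np.percentile(q[:,1],[5,50,95]))
E
python3 -c "
from b import *
view();p=W(-55.3,0);go(p[0],p[1],198.3,192.5)"
```

```text
scene TCP bin [-80.6  -3.4] 234.69143638309225 yaw -167.84084677837689 F [ 0.3 -0.8 -1.4]
140 7 x [-63.3 -48.2] y [-6.6 -2.6 -0.7]
150 19 x [-67.6 -33. ] y [-8.1 -3.3 -1.5]
160 20 x [-72. -13.] y [-8.  -3.8 -1.5]
170 20 x [-77.9   8.8] y [-9.9 -4.5 -0.5]
180 20 x [-83.6 -11.5] y [-8.2 -4.5  1.6]
190 18 x [-88.9 -15.7] y [-8.3 -5.7 -1.1]
200 28 x [-92.9 -21.2] y [-7.9 -4.1 -0.4]
210 27 x [-97.3 -29.3] y [-8.8 -4.8 -1. ]
220 33 x [-103.2  -35.4] y [-13.4  -6.   -2.1]
230 43 x [-108.3  -38.5] y [-15.   -7.   -2.3]
240 45 x [-111.7  -45.5] y [-13.3  -6.1   8.9]
250 32 x [-94.6 -55. ] y [-15.5  -7.1  13.9]
260 15 x [-95.4 -88.5] y [-15.8  -0.1   9.3]
270 13 x [-95.7 -76.7] y [-13.6   4.5  14.1]
280 5 x [-95.5 -92.6] y [-15.9   5.9  13.4]
290 8 x [-99.4 -97.1] y [-14.7   9.8  14.7]
300 12 x [-100.   -91.6] y [-12.6   0.4  11.8]
310 8 x [-99.5 -91.1] y [-10.6   1.4  13.5]
side TCP bin [-80.4  -3.5] 234.9738293033472 yaw -167.84755096159586 F [ 0.7  0.1 -0.7]
120 8 x [27.5 29.4] y [-15.5 -12.8  14.3]
140 9 x [-60.9 -51.7] y [-0.6  0.1  1.6]
150 54 x [-65.6 -33.7] y [-1.1  0.6  1.8]
160 101 x [-69.3 -16. ] y [-0.5  0.5  1.7]
170 128 x [-74.5  -6.6] y [-0.8  0.5  1.8]
180 140 x [-79.3 -11. ] y [-1.   0.5  1.6]
190 142 x [-86.  -16.1] y [-0.8  0.4  2. ]
200 144 x [-90.5 -22.7] y [-1.3  0.7  1.7]
210 151 x [-96.1 -27.5] y [-0.7  0.7  2.1]
220 120 x [-101.5  -31.3] y [-0.8  0.6  6.8]
230 132 x [-107.7  -38.4] y [-0.7  1.1 13. ]
240 139 x [-110.   -42.9] y [-4.8  0.6 11.4]
250 54 x [-94.4 -47. ] y [-5.7  1.1 13.9]
260 18 x [-94.5 -51.4] y [-11.3   0.1   8. ]
290 12 x [-99.9 -66.6] y [-12.7  -3.9  15.4]
300 14 x [-99.8 -65.8] y [-15.5  14.9  16.5]
310 8 x [-67.9 -63.9] y [14.3 14.8 16.7]
offset [-0.0251, 0.0037, 0.0367] turn -0.3 rows 0.9 q6 -1.57
```

```bash
python3 -c "
from b import *
p=W(-51.3,.3);go(p[0],p[1],198.3,192.3)"
```

```text
offset [-0.0291, 0.004, 0.0367] turn -0.1 rows 0.9 q6 -1.57
```

Emit:
carry_out --fingers '[1,1,1,1,1,1,1,1]' --pt "-0.015 0.004 0.015" --pt "-0.029 0.004 0.037" --pt "-0.029 0.004 0.037" --pt "-0.031 0.004 0.041" --pt "-0.034 0.004 0.046" --pt "-0.036 0.004 0.05" --pt "-0.036 0.004 0.05" --pt "-0.036 0.004 0.05" --turn '[0,0,0,0,0,0,0,0]'

```text
time_s: 20.9
eef_pos: [601.0, 202.8, 183.7]
tool_rot: [-3.142, -0.0, -2.93]
force: [-0.4, -0.3, -2.3]
gripper_width: 0.094
gripper_force: 61.5
```

```bash
python3 - <<'E'
from b import *
d=cap('side');e=cap('scene')
save('j',np.hstack([cv2.resize(d['color'][200:310,100:210],(400,400),interpolation=2),cv2.resize(e['color'][80:180,160:260],(400,400),interpolation=2)]))
s=bot.read_state();print(RB@(s['eef_pos'][:2]-F),s['eef_pos'][2],s['force'])
E
```

```text
[-45.3   0. ] 183.76663646188928 [-0.1  0.4 -2.7]
```

View pics/j.png

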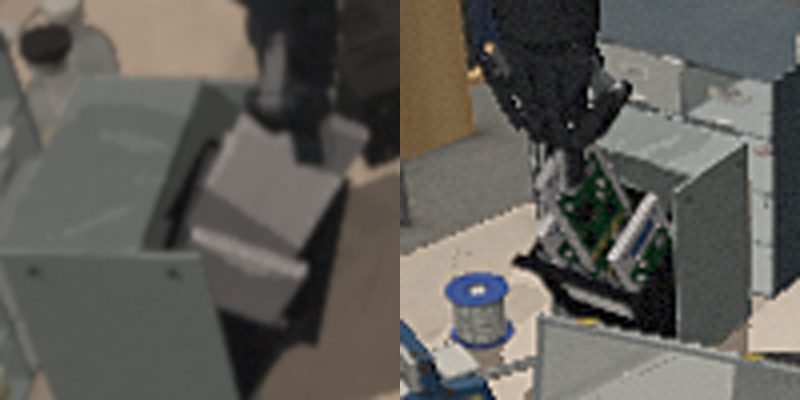

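The module sits tilted between the two filed ones (right crop 590,210), with no contact yet. I'll insert it along the slot.

Emit:
carry_out --fingers '[1,1,1,1,1,1,1,1]' --pt "-0.0033 0 0.0062" --pt "-0.0066 0 0.0123" --pt "-0.01 0 0.0185" --pt "-0.013 0 0.0246" --pt "-0.0166 0 0.0308" --pt "-0.019 0 0.035" --pt "-0.019 0 0.035" --pt "-0.019 0 0.035" --turn '[0,0,0,0,0,0,0,0]'

```text
time_s: 21.8
eef_pos: [619.6, 206.8, 148.3]
tool_rot: [-3.142, -0.0, -2.93]
force: [0.0, -0.0, -0.6]
gripper_width: 0.09
gripper_force: 61.5
```

```bash
python3 - <<'E'
from b import *
s=bot.read_state();print(RB@(s['eef_pos'][:2]-F),s['eef_pos'][2],s['force'])
cap('side');cap('scene')
for k in('scene','side'):
    p,c=binpts(k)
    for y0,y1 in((-48,-24),(-12,12),(24,48)):
        q=p[(p[:,1]>y0)&(p[:,1]<y1)&(p[:,2]>95)&(p[:,2]<200)&(p[:,0]<25)&(p[:,0]>-80)&(c.sum(1)>200)]
        # coordinates along slot
        u=q[:,0]*-.475+(q[:,2]-38.9)*.88+41.7*.475; v=(q[:,0]-41.7)*.88+(q[:,2]-38.9)*.475
        print(k,y0,len(q),'along',np.percentile(u,[50,90,98]),'x',np.percentile(v,[3,97]),'y',np.percentile(q[:,1],[5,50,95]))
E
```

```text
[-26.3  -0.1] 148.2889502489794 [ 0.  -0.  -0.6]
scene -48 134 along [105.1 112.5 114.1] x [-32.2  27.4] y [-42.  -39.3 -33.2]
scene -12 139 along [133.4 151.2 159.2] x [-31.7  30.8] y [-9.3 -2.5  5.4]
scene 24 53 along [106.3 113.8 173.8] x [-33.2   0.2] y [30.1 32.2 38.6]
side -48 7 along [109.7 167.4 168.4] x [-2.9 29.6] y [-37.9 -33.3 -30.9]
side -12 580 along [108.2 147.2 154.4] x [-30.8  29.4] y [-0.3  3.9  9.1]
side 24 450 along [102.2 111.8 113.1] x [-31.4  27.6] y [32.9 39.3 40.9]
```

Emit:
carry_out --fingers '[1,1,1,1,1,1,1]' --pt "-0.003 0 0.0055" --pt "-0.006 0 0.011" --pt "-0.009 0 0.0165" --pt "-0.0115 0 0.0215" --pt "-0.0125 0 0.0235" --pt "-0.0125 0 0.0235" --pt "-0.0125 0 0.0235" --turn '[0,0,0,0,0,0,0]'

```text
time_s: 22.7
eef_pos: [631.9, 209.4, 124.9]
tool_rot: [-3.142, -0.0, -2.93]
force: [-0.4, 0.1, -2.5]
gripper_width: 0.097
gripper_force: 61.5
```

Emit:
carry_out --fingers '[1,1,1,0.5,0.5,0.5,0.5,0.5,0.5,0.5]' --pt "-0.0012 0 0.0022" --pt "-0.0024 0 0.0044" --pt "-0.0024 0 0.0044" --pt "-0.0024 0 0.0044" --pt "-0.0024 0 0.0044" --pt "-0.0024 0 0.0044" --pt "0.005 0 -0.02" --pt "0.02 0 -0.05" --pt "0.02 0 -0.065" --pt "0.02 0 -0.065" --turn '[0,0,0,0,0,0,0,0,0,0]'

```text
time_s: 23.7
eef_pos: [614.1, 205.7, 193.0]
tool_rot: [-3.142, 0.006, -2.93]
force: [0.1, 0.2, 0.2]
gripper_width: 0.251
gripper_force: 0.0
```

```bash
cat >> b.py <<'E'
def chk():
    s=bot.read_state();print('TCP',RB@(s['eef_pos'][:2]-F),s['eef_pos'][2],s['force'])
    for k in('scene','side'):
        p,c=binpts(k)
        for y0,y1 in((-48,-24),(-12,12),(24,48)):
            q=p[(p[:,1]>y0)&(p[:,1]<y1)&(p[:,2]>95)&(p[:,2]<164)&(p[:,0]<25)&(p[:,0]>-80)&(c.sum(1)>200)]
            if len(q)<5: continue
            u=q[:,0]*-.475+(q[:,2]-38.9)*.88+41.7*.475; v=(q[:,0]-41.7)*.88+(q[:,2]-38.9)*.475
            print(k,y0,len(q),'along',np.percentile(u,[50,90,98]),'x',np.percentile(v,[3,97]),'y',np.percentile(q[:,1],[5,50,95]))
            t=q[u>np.percentile(u,80)];
            if len(t)>5:print('   top slope',np.rad2deg(np.arctan(np.polyfit(t[:,0],t[:,2],1)[0])))
E
python3 -c "
from b import *
chk()"
```

```text
TCP [-32.  -0.] 193.03989884958108 [0.1 0.2 0.2]
scene -48 132 along [105.6 112.4 115.4] x [-32.7  28.5] y [-42.2 -39.4 -32.7]
   top slope 29.3551569425706
scene -12 134 along [105.2 112.9 115.4] x [-36.4  25.5] y [-6.6 -3.3  3.1]
   top slope 28.102617506536696
scene 24 126 along [104.9 112.2 113.6] x [-32.3  27.5] y [29.8 32.7 39.6]
   top slope 28.217340424508897
side -48 343 along [ 99.  111.3 112.9] x [-32.1  28. ] y [-37.5 -32.6 -31.1]
   top slope 28.379001455768766
side -12 433 along [100.3 111.6 112.6] x [-35.4  24.8] y [-3.3  3.3  4.8]
   top slope 28.701775154354728
side 24 438 along [101.5 111.7 112.5] x [-30.9  27.8] y [33.1 39.3 40.8]
   top slope 28.347253741008174
```

Emit:
carry_out --fingers '[0.5,1,1,1,1,1,1,1]' --pt "0.025 0 -0.01" --pt "0.05 0 0" --pt "0.05 0 0.04" --pt "0.05 0 0.08" --pt "0.05 0 0.105" --pt "0.05 0 0.105" --pt "0.05 0 0.105" --pt "0.05 0 0.105" --turn '[0,0,0,0,0,0,0,0]'

```text
time_s: 24.6
eef_pos: [564.6, 195.0, 86.0]
tool_rot: [-3.142, 0.002, -2.93]
force: [0.4, 0.4, -0.0]
gripper_width: 0.002
gripper_force: 0.0
```

Emit:
carry_out --fingers '[1,1,1,1,1,1,1,1,1,1]' --pt "-0.008 0 0" --pt "-0.014 0 0" --pt "-0.019 0 0" --pt "-0.024 0 -0.001" --pt "-0.029 0 -0.003" --pt "-0.034 0 -0.005" --pt "-0.038 0 -0.006" --pt "-0.042 0 -0.007" --pt "-0.046 0 -0.009" --pt "-0.046 0 -0.009" --turn '[0,0,0,0,0,0,0,0,0,0]'

```text
time_s: 25.6
eef_pos: [609.8, 204.7, 94.4]
tool_rot: [-3.142, 0.002, -2.93]
force: [0.1, -0.6, -0.3]
gripper_width: 0.004
gripper_force: 0.3
```

```bash
cat > l.py <<'E'
from b import *
s=bot.read_state();print('TCP',RB@(s['eef_pos'][:2]-F),s['eef_pos'][2],s['force'])
for k in('scene','side'):
    p,c=binpts(k)
    for y0,y1 in((-48,-24),(-12,12),(24,48)):
        q=p[(p[:,1]>y0)&(p[:,1]<y1)&(p[:,2]>105)&(p[:,2]<164)&(p[:,0]<85)&(p[:,0]>-50)&(c.sum(1)>330)]
        if len(q)>9: r=np.percentile(q,[3,97],axis=0);print(k,y0,len(q),'x',r[:,0],'z',r[:,2])
E
python3 l.py
```

```text
TCP [-36.3  -0.1] 94.40455274376222 [ 0.1 -0.6 -0.3]
scene -48 26 x [-19.9  50.1] z [106.3 150.2]
scene -12 16 x [-48.9  41.5] z [105.5 143.5]
side -12 21 x [-12.3  -2.9] z [127.2 133.1]
side 24 17 x [-10.   -3.1] z [128.7 132.2]
```

Emit:
carry_out --fingers '[1,1,1,1,1,1,1,1,1,1]' --pt "-0.003 0 -0.001" --pt "-0.006 0 -0.002" --pt "-0.009 0 -0.003" --pt "-0.012 0 -0.004" --pt "-0.014 0 -0.004" --pt "-0.016 0 -0.005" --pt "-0.018 0 -0.005" --pt "-0.019 0 -0.005" --pt "-0.019 0 -0.005" --pt "-0.019 0 -0.005" --turn '[0,0,0,0,0,0,0,0,0,0]'

```text
time_s: 26.7
eef_pos: [628.0, 208.6, 99.2]
tool_rot: [-3.142, 0.002, -2.93]
force: [-0.1, 0.2, 0.5]
gripper_width: 0.003
gripper_force: 0.0
```

```bash
python3 l.py
```

```text
TCP [-17.7  -0.2] 99.2029616041534 [-0.1  0.2  0.5]
scene -48 16 x [12.2 37. ] z [107.2 132.2]
scene -12 19 x [-31.8  48.1] z [106.6 130.3]
```

Emit:
carry_out --fingers '[1,1,1,1,1,1]' --pt "-0.001 0 0" --pt "-0.002 0 0" --pt "-0.003 0 0" --pt "-0.004 0 0" --pt "-0.004 0 0" --pt "-0.004 0 0" --turn '[0,0,0,0,0,0]'

```text
time_s: 27.4
eef_pos: [629.1, 208.8, 98.7]
tool_rot: [-3.141, -0.004, -2.93]
force: [-5.2, -1.3, 4.6]
gripper_width: 0.001
gripper_force: 3.0
```

Emit:
carry_out --fingers '[1,1,1,1,1]' --pt "-0.002 0 0" --pt "-0.004 0 0" --pt "-0.006 0 0" --pt "-0.006 0 0" --pt "-0.006 0 0" --turn '[0,0,0,0,0]'

```text
time_s: 27.9
eef_pos: [629.2, 208.9, 98.4]
tool_rot: [-3.141, -0.015, -2.929]
force: [-18.7, -4.5, 15.3]
gripper_width: -0.004
gripper_force: 10.1
```

Emit:
carry_out --fingers '[1,1,1,1,1,1,1,1,1,1]' --pt "0.02 0 0" --pt "0.06 0 0" --pt "0.1 0 0" --pt "0.1 0 -0.04" --pt "0.1 0 -0.08" --pt "0.1 0 -0.12" --pt "0.1 0 -0.16" --pt "0.13 0 -0.18" --pt "0.14 0 -0.18" --pt "0.14 0 -0.18" --turn '[0,0,0,0,0,0,0,0,0,0]'

```text
time_s: 28.9
eef_pos: [498.9, 180.9, 279.1]
tool_rot: [-3.142, 0.001, -2.93]
force: [-0.1, -0.2, 0.0]
gripper_width: 0.001
gripper_force: 0.0
```

```bash
python3 - <<'E'
import l
from b import *
for k in('scene','side'):
    p,c=binpts(k)
    q=p[(abs(p[:,1])<50)&(p[:,2]>95)&(p[:,2]<118)&(p[:,0]<40)&(p[:,0]>-60)&(c.sum(1)<200)]
    print(k,len(q),'lip x',np.sort(q[:,0])[:8],'z',np.percentile(q[:,2],[50,95]))
d=dict(np.load('side.npz'));e=dict(np.load('scene.npz'))
save('k',np.hstack([cv2.resize(d['color'][200:310,100:210],(400,400),interpolation=2),cv2.resize(e['color'][90:270,170:350],(400,400),interpolation=2)]))
E
```

```text
TCP [-149.8    0.8] 279.0742062923175 [-0.1 -0.2  0. ]
scene -48 29 x [12.8 33.1] z [109.2 134.3]
scene -12 42 x [10.3 71.3] z [108.7 134.3]
scene 24 24 x [12.2 51.1] z [109.1 133.8]
scene 113 lip x [-8.8 -8.6 -8.6 -8.3 -7.8 -7.5 -7.2 -6.9] z [108.7 111.1]
side 291 lip x [-8.4 -8.3 -8.  -7.9 -7.8 -7.8 -7.8 -7.7] z [108.1 109.9]
```

View pics/k.png

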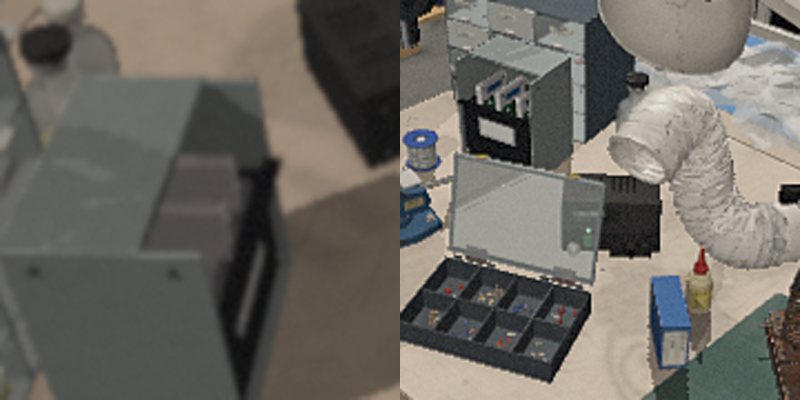

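The bin is shut: the lip measures at the closed position, and the three module tops are level (right crop 505,90). The bottle is upright (700,285) and the arm is clear.

```bash
python3 -c "
from station import ticket
print(ticket.job_done())"
```

```text
the job is handed in; nothing more can be done
None
```

The module is in the middle slot on edge, contacts down and level with the two filed ones. The bin is pushed shut, the flux bottle is still standing, and the job is handed in at about 29 s.

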